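# Load the fitting sleeve, seat the clamp's thumbscrew and back it off a quarter turn

## Task

Of the three steel sleeves, stand the one that fits the round pocket of the clamp fixture in that pocket, fully down, and let go of it. Then turn the fixture's winged thumbscrew clockwise (seen from above) until it seats at its stop, back it off a quarter turn, and finish while still gripping the thumbscrew there. Leave the other two sleeves, the bottle, the hex key and the steel block as they stand.

Things in the scene. Friction and masses are not known exactly. Their poses are not given: they have to be found in the camera images.
- fixture: Clamp fixture fixed to the bench: aluminium, 64 mm wide (x), 170 mm long (y, -93 to +77 mm); a grey housing 60 mm high with the thumbscrew at y = -50 mm, a block 64 x 64 mm, 20 mm high, with the round pocket at y = +45 mm. Origin on the bench under its middle, z up, y from the thumbscrew to the pocket.
- nest (a point): Centre of the pocket's flat floor, 6 mm above the bench, at [0, 45, 6] mm in the fixture. The pocket is 36 mm in diameter, 14 mm deep (mouth 20 mm above the bench) with a 1.5 mm chamfer. The z axis points up, axes as the fixture's.
- thumbscrew (a joint): Angle of the thumbscrew about its upright axis, rad. Grows clockwise seen from above (tightening): 0 = seated, a hard stop; -1.571 = backed off a quarter turn. Starts 0.85 to 1.15 rad short of the stop; stays where it is left, takes about 0.1 N m to turn, does not rise or sink. One rad moves the jaw 2.5 mm; at 0 the jaw holds the fitting sleeve lightly against the fence.
- screw_grip (a point): Point on the thumbscrew's axis at the height to grip, 85 mm above the bench, at [0, -50, 85] mm in the fixture. The screw is a steel wing bar 45 mm long (this point's x, turns with it), 10 mm thick (y), 68 to 98 mm above the bench; under it a 9 mm stem and a 20 mm collar up to 66 mm. At joint value 0 the bar lies along the fixture's x.
- fence_top (a point): Middle of the top of a fixed dark steel fence at the far side of the pocket, at [0, 69, 38] mm in the fixture: 24 mm wide (x), 12 mm thick, 20 to 38 mm above the bench, its face at the pocket's edge. Opposite it a like jaw (24 mm wide, 22 to 36 mm above the bench) slides along y from the housing to the pocket's edge. The sleeve's x sides stay free above 20 mm: hold it across x.
- sleeve_small_center (a point): Plain upright turned steel sleeve with a bore in its top, outer diameter 26 mm, 55 mm tall: too thin for the pocket. This point is its centre, half-way up (27.5 mm above its foot); z is its axis.
- sleeve_mid_center (a point): Plain upright turned steel sleeve with a bore in its top, outer diameter 34 mm, 55 mm tall, with a small chamfer at its foot: the one that fits the 36 mm pocket. This point is its centre, half-way up (27.5 mm above its foot); z is its axis.
- sleeve_large_center (a point): Plain upright turned steel sleeve with a bore in its top, outer diameter 42 mm, 55 mm tall: too thick for the pocket. This point is its centre, half-way up (27.5 mm above its foot); z is its axis.
- powder_bottle: Bystander: white bottle, 49 mm in diameter, 94 mm tall, upright; origin at the centre of its underside.
- hex_key: Bystander: hex key lying flat, 26 x 82 x 5 mm; origin at the centre of its underside.
- steel_block: Bystander: steel gauge block 24 x 40 x 25 mm; origin at the centre of its underside.

How it is judged:
By the outcome, as a careful person would: the job done as asked, in the order asked, and still so for the second after the job is handed in, while the arm keeps its last pose, push and grip.
It also fails if it takes over 61 s, if anything falls off the work surface, if the arm or the gripper's body presses on something with over 40 N, if the wrist force passes 120 N, or if a joint passes its speed limit or range.

## Robot

A 6-joint arm with a two-finger parallel gripper is mounted at the origin on a cart in front of the work surface, level with it; the furniture and walls round the work are solid. World frame = base frame: x ahead of the robot, y to its left, z up, the work surface at z = 0. Lengths are in m, angles in rad, forces in N, time in s.
With the tool pointing down it reaches from about 0.375 to 0.975 m from the base axis. Payload 3.8 kg.
Tool frame: the origin (TCP) lies midway between the tips of the shut fingers; the grasp point (between the pads) lies 19 mm behind it; x points along the fingers, y is the direction in which the jaws open and shut, and the axes are right-handed (so a half turn about x gives the same grasp; the last joint's range is limited). The gripper opens to 85 mm and grips with 20 to 120 N. Pads are 22 mm wide; open, the fingers measure 114 mm over their backs; the gripper's body (76 mm by 85 mm) begins 54 mm behind the grasp point. The pads swing forward as they close: fully open they stand 13 mm farther back than shut.
Start: joints at [-1.318, 0.264, 1.604, -0, 1.274, -0.037], TCP at [0.193, -0.647, 0.231] pointing down, gripper open.
Joint ranges: [-2.63, 2.63], [-0.94, 2.18], [0.31, 2.57], [-1.31, 4.45], [0, 2.66], [-2.55, 2.55]. Speed limits (rad/s): [2.57, 2.57, 3.14, 3.14, 3.14, 3.14].

## Interface

Orientations are given as a rotation vector (axis times angle).
In Python, from workcell import read_state, read_camera, get_calibration, finish_job gives the robot as it stands. The module is installed in compiled form; this text tells all that it offers.
- The arm moves only by the shell command python3 -m creep 'ROWS' [FORCE]. ROWS is JSON, a list of rows, each a list of 3 entries, a list of its own where there are three numbers: the closure in counts, from 0 (fully open) to 255 (shut), then the shift along the world's x, y, z in mm, then the turn about the world's z in rad. In form: [[hand, [tx, ty, tz], spin], ...]. A call has exactly 8 rows; each row shifts and turns the commanded pose from where the row before left it; what a row does not reach is not made up. A row lasts 1/12 s, in which the tool goes at most 41.7 mm and 7.16 degrees, less where a joint would pass 70% of its speed; a pose out of reach is approached as far as the arm can. A call is refused whole if a number of a shift passes 41.7 or a number of a turn 0.125, either way. A call with a gripper value outside its range is refused whole. The fingers move at their own pace and stop on an object; FORCE is the grip in N (left out, the last holds). Time passes only in rows, so rows that do not move let the fingers close, or fill a call up. It gives the time, the measured TCP pose, the force and the opening at its end, in the units of the state.
- read_state(): the state, without advancing time (a new reading comes with each control period).
- read_camera(name): name is "scene" or "top" or "wrist"; returns (picture, depth): 480x640x3 uint8, blue, green, red; 480x640 float32, m along the optical axis (not along the pixel's ray), 0 where there is no reading.
- get_calibration(name): a dict with "K" (3x3 intrinsics, pixels), "eye" and "orientation" of the camera in the world. Camera axes: x right, y down, z forward; pixel columns grow to the right and rows downward; lengths in m; the calibration is good to about 2 mm. A picture is of the moment at which its call begins: read the wrist's pose just before it. get_calibration takes no time and is no camera call; for the wrist camera it gives the pose at the moment of the call.
- finish_job(): hands the job in, once; it reports no verdict.
The state is a dict: "time": time; "q": joint angles; "joint_vel": joint speeds; "joint_torque": joint torques, N m; "tool_pos": TCP position; "tcp_rot": TCP orientation; "wrist_force": force on the tool from outside, world axes, zero at the start; "torque": the same for the moment, N m; "width": opening from 0.0 (shut) to 1.0 (fully open).
Only numpy, scipy, OpenCV 4.12 (cv2) and the standard library are available. Lean on these libraries where they do the work, as an engineer would, in place of code of your own. Each camera call takes 0.05 s, during which the arm holds its last target.

## Working session

There is one attempt and no reset: what is moved stays moved. The work goes in short steps, Python scripts to look and compute and a shell command to move; the robot and the scene stay as the last step left them, time stands still between calls to the robot, and variables do not carry over. Pictures are saved under pics/ and viewed, and the job is handed in when it is done.

```bash
mkdir -p pics; cat > h.py <<'E'
import numpy as np,cv2
from scipy.spatial.transform import Rotation as R
from workcell import *
def cam(n):
    c=get_calibration(n); p,d=read_camera(n); np.savez('%s.npz'%n,p=p,d=d,K=c['K'],eye=c['eye'],o=np.array(c['orientation'])); return p,d,c
def load(n):
    z=np.load('%s.npz'%n); return z
def rot(o):
    o=np.array(o); return R.from_rotvec(o).as_matrix() if o.shape==(3,) else o
def world(z,u,v,d=None):
    K=z['K']; d=z['d'][int(v),int(u)] if d is None else d
    return rot(z['o'])@(np.array([(u-K[0,2])/K[0,0],(v-K[1,2])/K[1,1],1])*d)+z['eye']
def onplane(z,u,v,h):
    K=z['K']; r=rot(z['o'])@np.array([(u-K[0,2])/K[0,0],(v-K[1,2])/K[1,1],1]); return z['eye']+r*(h-z['eye'][2])/r[2]
def proj(z,P):
    K=z['K']; c=rot(z['o']).T@(np.array(P)-z['eye']); return (K@c)[:2]/c[2]
E
python3 - <<'E'
from h import *
s=read_state(); print({k:np.round(v,3) for k,v in s.items()})
for n in ['scene','top']:
    p,d,c=cam(n); cv2.imwrite('pics/%s0.png'%n,p); print(n,c)
E
```

```text
{'time': np.float64(0.0), 'q': array([-1.318,  0.265,  1.605,  0.   ,  1.274, -0.037]), 'joint_vel': array([ 0.001, -0.002, -0.003, -0.001, -0.   ,  0.001]), 'joint_torque': array([-2.0000e-03, -5.1512e+01, -3.6732e+01, -0.0000e+00,  1.3000e-02,
        0.0000e+00]), 'tool_pos': array([ 0.193, -0.646,  0.23 ]), 'tcp_rot': array([ 2.067,  0.304, -2.067]), 'wrist_force': array([-0.685, -0.326, -0.543]), 'torque': array([ 0.022, -0.01 ,  0.019]), 'width': np.float64(1.003)}
scene {'K': array([[486.55272744,   0.        , 320.45458809],
       [  0.        , 486.55272744, 236.33521012],
       [  0.        ,   0.        ,   1.        ]]), 'eye': array([ 0.17535994, -0.65785155,  0.51120608]), 'orientation': array([-2.0419792 ,  0.55207628, -0.30155136])}
top {'K': array([[590.52275613,   0.        , 319.07051853],
       [  0.        , 590.52275613, 238.76847252],
       [  0.        ,   0.        ,   1.        ]]), 'eye': array([0.32825755, 0.00314771, 1.11509612]), 'orientation': array([-2.0527643 ,  2.17256165, -0.22860582])}
```

View pics/scene0.png

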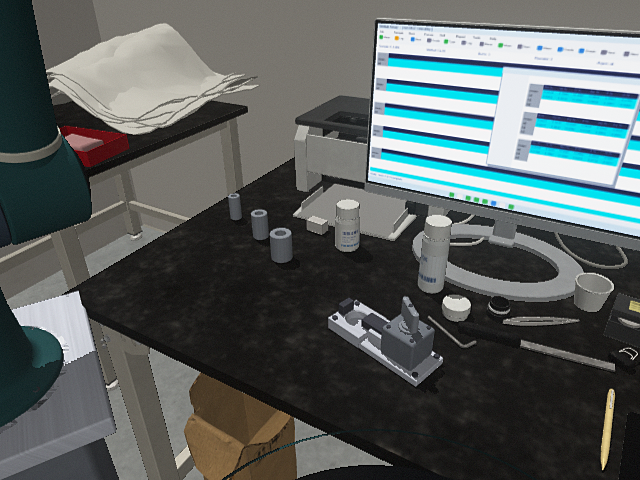

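View pics/top0.png

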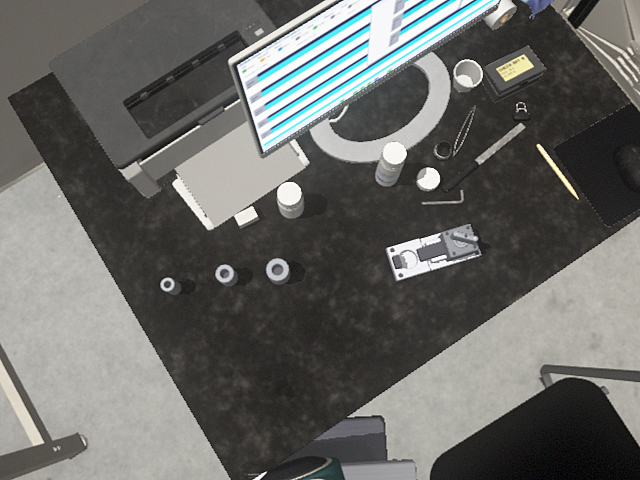

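The scene and top pictures show three sleeves: small at top-image (170,285), mid at (225,274) and large at (277,270). The fixture spans about (388..480, 225..280), with the pocket at its left end near (407,260). I'll enlarge crops to measure.

```bash
python3 - <<'E'
from h import *
z=load('top')
a=cv2.resize(z['p'][215:290,380:490],None,fx=7,fy=7,interpolation=cv2.INTER_CUBIC); cv2.imwrite('pics/fx.png',a)
b=cv2.resize(z['p'][240:310,150:300],None,fx=5,fy=5,interpolation=cv2.INTER_CUBIC); cv2.imwrite('pics/sl.png',b)
# top clusters by height
d=z['d'];K=z['K'];v,u=np.mgrid[:480,:640]
c=np.stack([(u-K[0,2])/K[0,0]*d,(v-K[1,2])/K[1,1]*d,d],-1)
W=c@rot(z['o']).T+z['eye']
np.save('W.npy',W)
def box(n,u0,u1,v0,v1,h0,h1):
    w=W[v0:v1,u0:u1].reshape(-1,3); m=(w[:,2]>h0)&(w[:,2]<h1); w=w[m]
    (cx,cy),r=cv2.minEnclosingCircle((w[:,:2]*1000).astype(np.float32)); print(n,len(w),w.mean(0).round(4),'circ',cx,cy,2*r, np.percentile(w[:,2],[5,50,95]).round(4))
box('S',150,190,265,305,.045,.065);box('M',205,245,255,295,.045,.065);box('L',260,300,250,295,.045,.065)
w=W[280:330,200:380].reshape(-1,3);print('table',np.median(w[:,2]))
for n,(u0,u1,v0,v1,h0,h1) in dict(fix=(380,490,215,290,.008,.12),house=(380,490,215,290,.05,.064),bar=(380,490,215,290,.085,.11),fence=(380,430,215,290,.031,.045)).items():
    w=W[v0:v1,u0:u1].reshape(-1,3);w=w[(w[:,2]>h0)&(w[:,2]<h1)]
    r=cv2.minAreaRect((w[:,:2]*1000).astype(np.float32));print(n,len(w),w.mean(0).round(4),r,np.median(w[:,2]))
E
```

```text
S 145 [0.4857 0.2676 0.0539] circ 485.820068359375 268.2431640625 26.530609130859375 [0.0474 0.0544 0.0577]
M 225 [0.4998 0.1645 0.0539] circ 500.35955810546875 164.7568817138672 34.64795684814453 [0.0491 0.0543 0.0577]
L 329 [0.5017 0.0688 0.0539] circ 501.94140625 69.13397979736328 41.94056701660156 [0.0491 0.0541 0.0573]
table -0.00023427292880628947
fix 2781 [ 0.522  -0.2236  0.0374] ((525.9932250976562, -226.7286834716797), (64.65064239501953, 170.9712371826172), 13.505810737609863) 0.032418325846994334
house 610 [ 0.5329 -0.2641  0.0592] ((536.1211547851562, -267.8958740234375), (52.478416442871094, 57.92364501953125), 13.288361549377441) 0.05931607877839462
bar 171 [ 0.5349 -0.2664  0.0957] ((535.8978271484375, -267.7731018066406), (44.571861267089844, 11.580361366271973), 71.49734497070312) 0.0966881815813696
fence 240 [ 0.5168 -0.1845  0.036 ] ((515.8223266601562, -182.88795471191406), (29.207094192504883, 77.47362518310547), 19.75333023071289) 0.036093754207966455
```

View pics/fx.png

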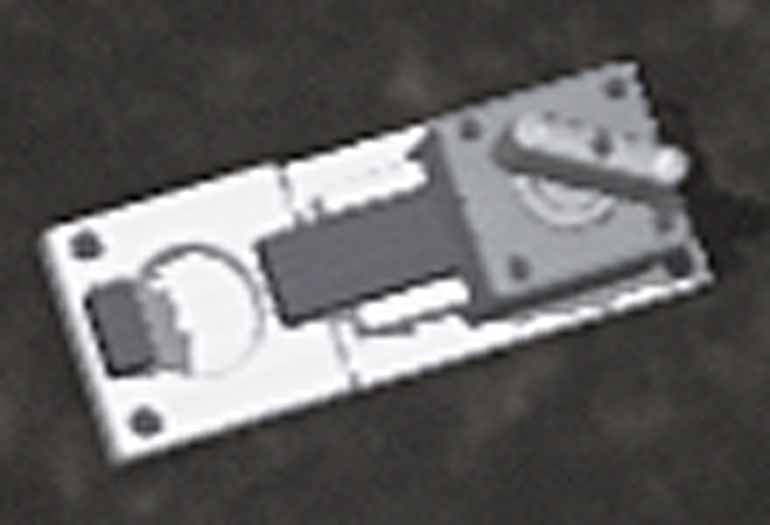

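View pics/sl.png

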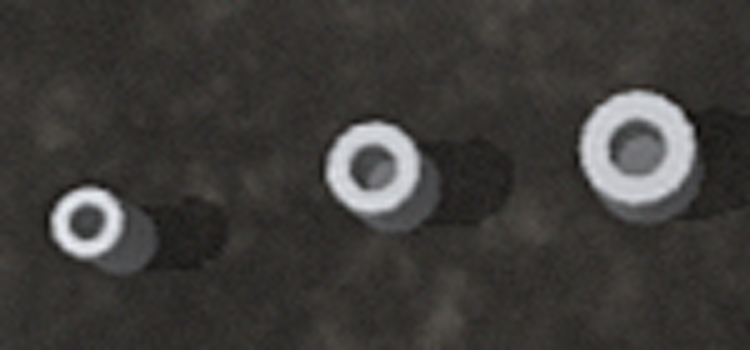

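```bash
cat >> h.py <<'E'
def yaw():
    s=read_state(); M=R.from_rotvec(s['tcp_rot']).as_matrix(); return np.arctan2(M[1,1],M[0,1])
def st():
    s=read_state(); M=R.from_rotvec(s['tcp_rot']).as_matrix()
    print('t %.2f'%s['time'],'pos',(np.array(s['tool_pos'])*1000).round(1),'yaw %.4f'%np.arctan2(M[1,1],M[0,1]),'toolx',M[:,0].round(3),'q',np.round(s['q'],3),'F',np.round(s['wrist_force'],1),'T',np.round(s['torque'],2),'w %.3f'%s['width'])
E
python3 -c "
from h import *
st()
W=np.load('W.npy')
for n,(u,v) in dict(block=(246,214),bottle=(290,190),tall=(393,150)).items(): print(n,W[v,u])"
```

```text
t 0.10 pos [ 192.7 -646.2  230. ] yaw -1.2810 toolx [-0.001  0.002 -1.   ] q [-1.318  0.265  1.605  0.     1.274 -0.037] F [-0.6 -0.6  0.3] T [ 0.02  0.02 -0.04] w 0.997
block [0.61580198 0.12617812 0.02548135]
bottle [0.32825755 0.00314771 1.11509612]
tall [ 0.68944969 -0.14763859  0.13109876]
```

```bash
python3 -m creep '[[0,[12.8,33.8,0],0.063],[0,[12.8,33.8,0],0.063],[0,[12.8,33.8,0],0.063],[0,[12.8,33.8,0],0.063],[0,[12.8,33.8,0],0.063],[0,[12.8,33.8,0],0.063],[0,[12.8,33.8,0],0.063],[0,[12.8,33.8,0],0.063]]' 60; python3 -m creep '[[0,[12.8,33.8,0],0.063],[0,[12.8,33.8,0],0.063],[0,[12.8,33.8,0],0.063],[0,[12.8,33.8,0],0.063],[0,[12.8,33.8,0],0.063],[0,[12.8,33.8,0],0.063],[0,[12.8,33.8,0],0.063],[0,[12.8,33.8,0],0.063]]'; python3 -c "
from h import *
st()"
```

```text
time: 0.77
tool_pos: [0.2953, -0.3745, 0.2308]
tcp_rot: [1.753, 0.738, -1.753]
wrist_force: [0.9, 0.0, 0.6]
width: 0.999
time: 1.43
tool_pos: [0.3976, -0.1043, 0.2311]
tcp_rot: [1.405, 1.069, -1.405]
wrist_force: [1.5, 0.4, 0.9]
width: 0.995
t 1.43 pos [ 397.6 -104.3  231.1] yaw -0.2701 toolx [ 0. -0. -1.] q [-0.317 -0.258  2.127 -0.     1.272 -0.047] F [1.5 0.4 0.9] T [-0.04 -0.01 -0.02] w 0.995
```

```bash
python3 -m creep '[[0,[14.5,38.5,-5],0.072],[0,[14.5,38.5,-10],0.072],[0,[14.5,38.5,-10],0.072],[0,[14.5,38.5,-15],0.072],[0,[14.5,38.5,-15],0.072],[0,[14.5,38.5,-20],0.072],[0,[15.7,38,-26],0.073],[0,[0,0,0],0]]'; python3 - <<'E'
from h import *
st()
p,d,c=cam('wrist'); cv2.imwrite('pics/w1.png',p)
z=load('wrist')
d=z['d'];K=z['K'];v,u=np.mgrid[:480,:640]
W=np.stack([(u-K[0,2])/K[0,0]*d,(v-K[1,2])/K[1,1]*d,d],-1)@rot(z['o']).T+z['eye']
w=W[d>0]; m=(abs(w[:,2]-.055)<.004)&(np.hypot(w[:,0]-.5,w[:,1]-.165)<.03); w=w[m]
print(len(w)); print(cv2.minEnclosingCircle((w[:,:2]*1000).astype(np.float32)),np.median(w[:,2]))
E
```

```text
time: 2.1
tool_pos: [0.4936, 0.1535, 0.1325]
tcp_rot: [1.029, 1.318, -1.035]
wrist_force: [-0.7, -1.0, -0.6]
width: 1.002
t 2.10 pos [493.6 153.5 132.5] yaw 0.2389 toolx [-0.006  0.    -1.   ] q [2.520e-01 5.400e-02 2.037e+00 2.000e-03 1.056e+00 1.200e-02] F [-0.7 -1.  -0.6] T [0.   0.05 0.03] w 1.002
1400
((499.541259765625, 164.6380157470703), 17.311229705810547) 0.0559208734623351
```

View pics/w1.png

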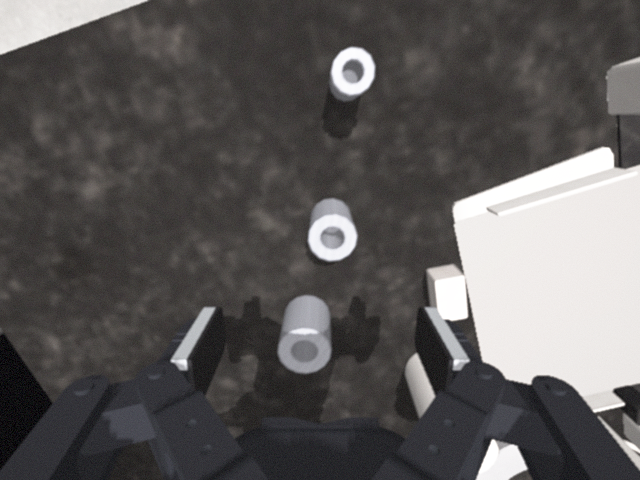

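```bash
python3 - <<'E'
from h import *
z=load('wrist'); print(z['eye'], rot(z['o'])[:,2])
for n,P in dict(S=(.4858,.268,.055),M=(.4997,.1647,.055),L=(.502,.069,.055),tcp=(.4936,.1535,.1325)).items(): print(n,proj(z,P))
for u,v in [(352,92),(333,205),(345,235),(305,365),(305,310)]: print(u,v,world(z,u,v))
E
```

```text
[0.47459501 0.23572489 0.27636189] [ 0.07131344 -0.31985395 -0.94477926]
S [353.73355169  71.65695629]
M [332.8285804  237.18263428]
L [305.16485752 349.88193829]
tcp [319.60858354 306.69448977]
352 92 [0.48772228 0.25698881 0.05589996]
333 205 [0.49630374 0.18130335 0.02998924]
345 235 [0.50739875 0.16842957 0.0555296 ]
305 365 [0.50486442 0.05633495 0.05675515]
305 310 [0.49600025 0.08922619 0.03052557]
```

```bash
python3 -c "
from h import *
st()"
```

```text
t 2.15 pos [493.1 151.3 134. ] yaw 0.2365 toolx [-0.006 -0.001 -1.   ] q [0.249 0.051 2.037 0.    1.06  0.012] F [-0.2 -0.4 -0.1] T [-0.03  0.01  0.02] w 0.999
```

```bash
python3 -m creep '[[0,[3.5,6.7,0],0],[0,[3.4,6.7,0],0],[0,[0,0,-18],0],[0,[0,0,-18],0],[0,[0,0,-18],0],[0,[0,0,-18],0],[0,[0,0,0],0],[0,[0,0,0],0]]'; python3 - <<'E'
from h import *
st()
p,d,c=cam('wrist'); cv2.imwrite('pics/w2.png',p)
E
```

```text
time: 2.82
tool_pos: [0.5018, 0.1617, 0.0659]
tcp_rot: [1.038, 1.31, -1.038]
wrist_force: [0.4, 0.3, 0.6]
width: 1.002
t 2.82 pos [501.8 161.7  65.9] yaw 0.2302 toolx [-0. -0. -1.] q [ 0.265  0.152  2.071 -0.     0.92   0.034] F [0.4 0.3 0.6] T [-0.01 -0.06  0.02] w 1.002
```

View pics/w2.png

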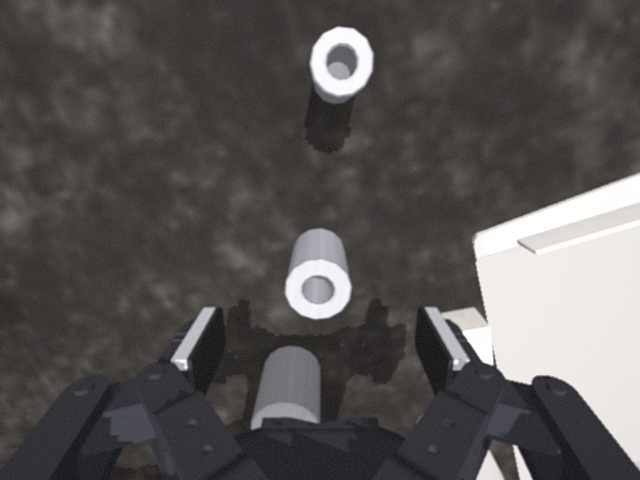

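The mid sleeve sits between the fingers at (318,290), with the TCP about 3 mm short in y. I'll correct that, descend and grip.

```bash
python3 -m creep '[[0,[-1.8,3,0],0.005],[0,[0,0,-10],0],[0,[0,0,-12],0],[0,[0,0,-12],0],[0,[0,0,-11],0],[0,[0,0,0],0],[0,[0,0,0],0],[0,[0,0,0],0]]'; python3 -c "
from h import *
st()"
```

```text
time: 3.53
tool_pos: [0.4999, 0.1655, 0.0201]
tcp_rot: [1.032, 1.313, -1.033]
wrist_force: [1.5, -0.2, 0.6]
width: 1.0
t 3.53 pos [499.9 165.5  20.1] yaw 0.2371 toolx [-0.001 -0.    -1.   ] q [ 0.272  0.217  2.097 -0.     0.829  0.035] F [ 1.5 -0.2  0.6] T [ 0.04  0.01 -0.01] w 1.000
```

```bash
python3 -m creep '[[110,[0,0,0],0],[130,[0,0,0],0],[150,[0,0,0],0],[170,[0,0,0],0],[200,[0,0,0],0],[230,[0,0,0],0],[230,[0,0,0],0],[230,[0,0,0],0]]' 60; python3 - <<'E'
from h import *
st()
p,d,c=cam('wrist'); cv2.imwrite('pics/w3.png',p)
E
```

```text
time: 4.2
tool_pos: [0.5008, 0.1657, 0.0212]
tcp_rot: [1.034, 1.311, -1.032]
wrist_force: [-0.3, -0.2, 4.9]
width: 0.384
t 4.20 pos [500.8 165.7  21.2] yaw 0.2370 toolx [ 0.001  0.    -1.   ] q [0.272 0.215 2.096 0.    0.829 0.035] F [-0.3 -0.2  4.9] T [ 0.02  0.07 -0.03] w 0.384
```

View pics/w3.png

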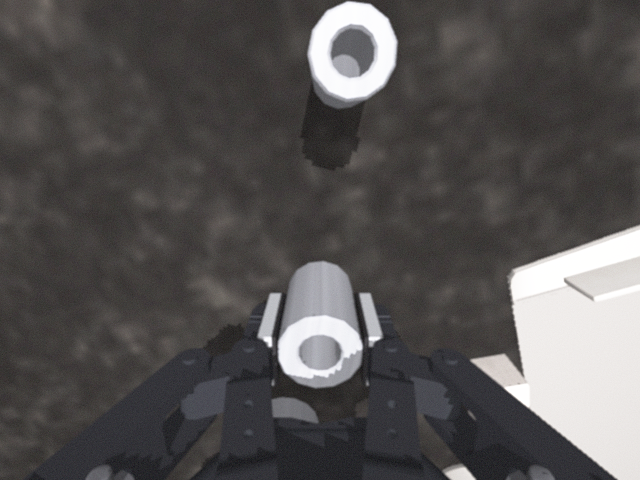

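```bash
python3 -m creep '[[230,[0,0,8],0],[230,[0,0,20],0],[230,[0,0,30],0],[230,[0,0,40],0],[230,[0,-10,0],0],[230,[0,-25,0],0],[230,[1,-35,0],0],[230,[1,-40,0],0]]'; python3 -m creep '[[230,[1.5,-40,0],0],[230,[1.5,-40,0],0],[230,[1.5,-40,0],0],[230,[1.5,-40,0],0],[230,[1.5,-30,0],0],[230,[1.5,-20,0],0],[230,[1.5,-10,0],0],[230,[0,0,0],0]]'; python3 - <<'E'
from h import *
st()
p,d,c=cam('wrist'); cv2.imwrite('pics/w4.png',p)
p,d,c=cam('top'); cv2.imwrite('pics/top1.png',p)
st()
E
```

```text
time: 4.92
tool_pos: [0.5017, 0.0554, 0.1188]
tcp_rot: [1.031, 1.313, -1.03]
wrist_force: [1.5, -0.8, -0.7]
width: 0.386
time: 5.58
tool_pos: [0.5124, -0.1663, 0.1183]
tcp_rot: [1.035, 1.311, -1.035]
wrist_force: [-0.6, -0.8, -0.8]
width: 0.385
t 5.58 pos [ 512.4 -166.3  118.3] yaw 0.2342 toolx [-0. -0. -1.] q [-0.36   0.107  2.009 -0.     1.026 -0.594] F [-0.6 -0.8 -0.8] T [-0.04 -0.03  0.02] w 0.385
t 5.68 pos [ 512.1 -163.8  118.1] yaw 0.2363 toolx [-0.001  0.001 -1.   ] q [-3.560e-01  1.060e-01  2.010e+00  1.000e-03  1.026e+00 -5.930e-01] F [-0.1  1.  -1.9] T [0.01 0.03 0.  ] w 0.381
```

View pics/w4.png

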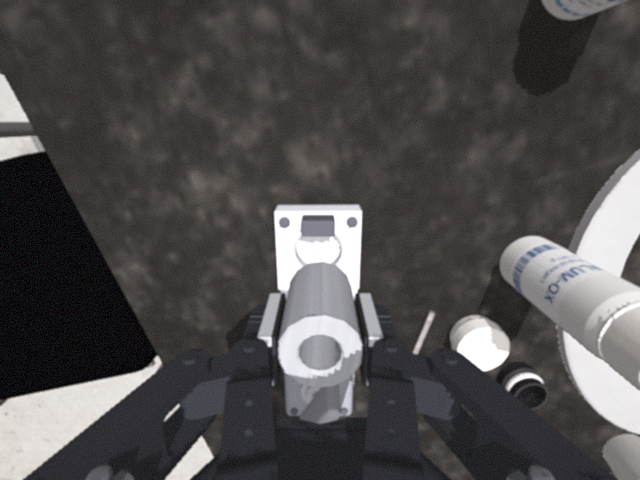

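The wrist view shows the held sleeve with its top near (320,348) and the pocket at about (319,248), past the sleeve. I'll measure both in this one picture, so the calibration error largely cancels.

```bash
python3 - <<'E'
from h import *
z=load('wrist')
a=z['p'][195:300,260:380]; cv2.imwrite('pics/w4c.png',cv2.resize(a,None,fx=6,fy=5.7,interpolation=cv2.INTER_CUBIC))
d=z['d'];K=z['K'];v,u=np.mgrid[:480,:640]
W=np.stack([(u-K[0,2])/K[0,0]*d,(v-K[1,2])/K[1,1]*d,d],-1)@rot(z['o']).T+z['eye']
w=W[190:310,250:390].reshape(-1,3)
h,e=np.histogram(w[:,2],np.arange(-.004,.07,.002));print([(round(b*1000),n) for b,n in zip(e,h)])
fl=w[(abs(w[:,2]-.006)<.003)]; tp=w[abs(w[:,2]-.020)<.003]
for n,q in (('floor',fl),('top',tp)): print(n,len(q),np.median(q[:,2]),q.mean(0),cv2.minAreaRect((q[:,:2]*1000).astype(np.float32)))
t=W[315:385,275:365].reshape(-1,3); h,e=np.histogram(t[:,2],np.arange(.1,.18,.002));print([(round(b*1000),n) for b,n in zip(e,h)])
t=t[abs(t[:,2]-.153)<.0045]; print('sleeve top',len(t),np.median(t[:,2]),cv2.minEnclosingCircle((t[:,:2]*1000).astype(np.float32)),t.mean(0))
for y in [(513.6,-175.2)]: print(proj(z,(.5136,-.1752,.02)),proj(z,(.5136,-.1752,.006)))
E
```

```text
[(-4, np.int64(0)), (-2, np.int64(339)), (0, np.int64(6592)), (2, np.int64(704)), (4, np.int64(89)), (6, np.int64(937)), (8, np.int64(150)), (10, np.int64(99)), (12, np.int64(104)), (14, np.int64(87)), (16, np.int64(88)), (18, np.int64(203)), (20, np.int64(2668)), (22, np.int64(360)), (24, np.int64(132)), (26, np.int64(22)), (28, np.int64(28)), (30, np.int64(22)), (32, np.int64(23)), (34, np.int64(29)), (36, np.int64(56)), (38, np.int64(479)), (40, np.int64(39)), (42, np.int64(0)), (44, np.int64(0)), (46, np.int64(0)), (48, np.int64(0)), (50, np.int64(0)), (52, np.int64(0)), (54, np.int64(0)), (56, np.int64(0)), (58, np.int64(0)), (60, np.int64(0)), (62, np.int64(0)), (64, np.int64(0)), (66, np.int64(0)), (68, np.int64(0))]
floor 1196 0.007062036694622964 [ 0.51221812 -0.17386717  0.00691185] ((513.0277099609375, -176.72479248046875), (112.1634750366211, 97.53321838378906), 19.071006774902344)
top 3166 0.021070595428412095 [ 0.51110594 -0.16976807  0.02099547] ((512.92041015625, -175.390869140625), (64.30208587646484, 64.38421630859375), 13.942827224731445)
[(100, np.int64(0)), (102,
[... 271 characters left out ...]
1)), (130, np.int64(47)), (132, np.int64(71)), (134, np.int64(86)), (136, np.int64(107)), (138, np.int64(126)), (140, np.int64(149)), (142, np.int64(191)), (144, np.int64(229)), (146, np.int64(260)), (148, np.int64(297)), (150, np.int64(477)), (152, np.int64(3370)), (154, np.int64(261)), (156, np.int64(170)), (158, np.int64(39)), (160, np.int64(0)), (162, np.int64(0)), (164, np.int64(0)), (166, np.int64(0)), (168, np.int64(0)), (170, np.int64(0)), (172, np.int64(0)), (174, np.int64(0)), (176, np.int64(0))]
sleeve top 4441 0.15301835036098455 ((512.5146484375, -166.47239685058594), 20.57467269897461) [ 0.51214504 -0.16494601  0.15284643]
[318.56988943 250.8688341 ] [318.65061276 244.62382544]
```

View pics/w4c.png

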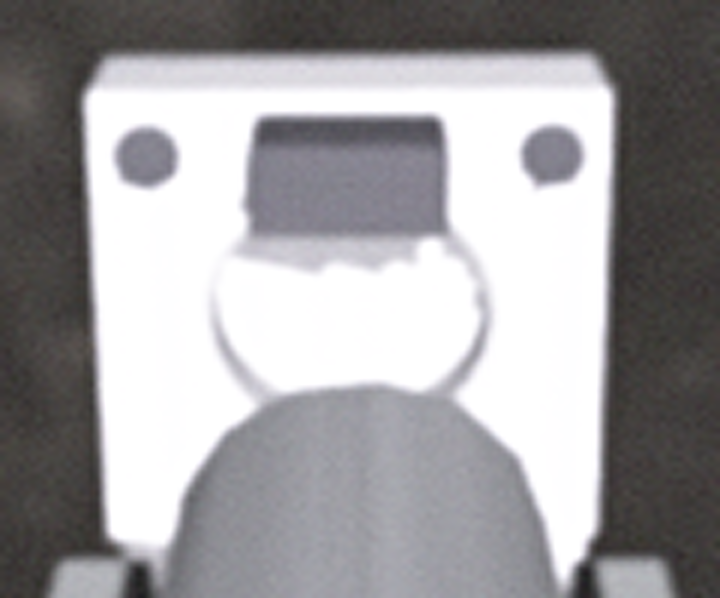

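```bash
python3 - <<'E'
from h import *
from scipy.optimize import minimize
z=load('wrist')
a=z['p'][300:400,255:385]; cv2.imwrite('pics/w4d.png',cv2.resize(a,None,fx=6,fy=6,interpolation=cv2.INTER_CUBIC))
d=z['d'];K=z['K'];v,u=np.mgrid[:480,:640]
W=np.stack([(u-K[0,2])/K[0,0]*d,(v-K[1,2])/K[1,1]*d,d],-1)@rot(z['o']).T+z['eye']
t=W[300:400,270:370].reshape(-1,3); t=t[abs(t[:,2]-.153)<.0025]*1000
best=[]
for x in np.arange(505,520,.25):
  for y in np.arange(-175,-155,.25):
    r=np.hypot(t[:,0]-x,t[:,1]-y); best.append(((r<17).sum()-(abs(r-18)<1).sum(),x,y))
best.sort(); b=np.array(best[-12:]);print(b.mean(0),b[-1])
E
```

```text
[3802.41666667  512.375      -166.125     ] [3825.    512.5  -166.25]
```

View pics/w4d.png

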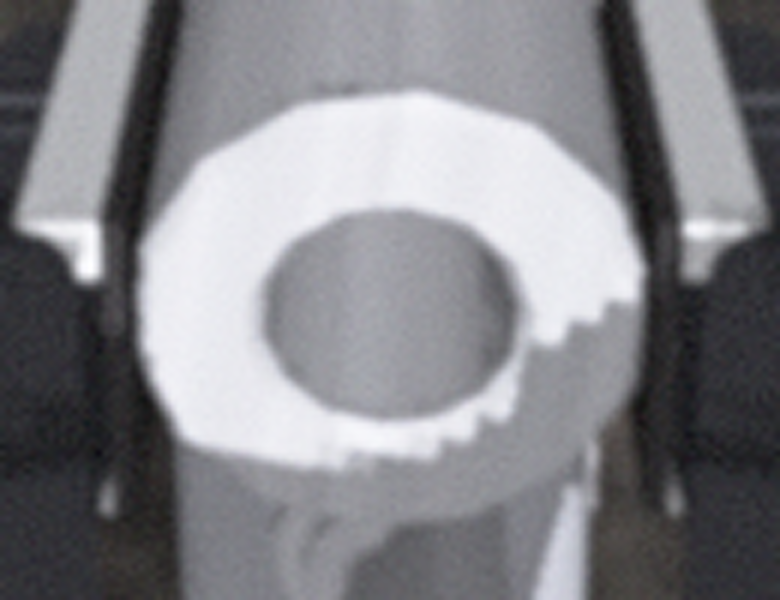

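```bash
python3 - <<'E'
from h import *
z=load('wrist')
for v in (350.3,351,352): print(onplane(z,320.3,v,.153))
print(onplane(z,318.4,248.7,.0205))
print(z['eye']); c=get_calibration('wrist'); print(c['eye']); st()
E
```

```text
[ 0.51248882 -0.16498526  0.153     ]
[ 0.51256478 -0.16530105  0.153     ]
[ 0.51267352 -0.16575309  0.153     ]
[ 0.51301657 -0.17330746  0.0205    ]
[ 0.4929436  -0.08381533  0.26202562]
[ 0.4925582  -0.08156527  0.26193314]
t 5.68 pos [ 512.1 -163.8  118.1] yaw 0.2363 toolx [-0.001  0.001 -1.   ] q [-3.560e-01  1.060e-01  2.010e+00  1.000e-03  1.026e+00 -5.930e-01] F [-0.1  1.  -1.9] T [0.01 0.03 0.  ] w 0.381
```

```bash
python3 -m creep '[[230,[0.6,-5,0],0],[230,[0.5,-6,0],0],[230,[0,0,-10],0],[230,[0,0,-15],0],[230,[0,0,-15],0],[230,[0,0,-12],0],[230,[0,0,0],0],[230,[0,0,0],0]]'; python3 - <<'E'
from h import *
st()
p,d,c=cam('wrist'); cv2.imwrite('pics/w5.png',p)
p,d,c=cam('top'); cv2.imwrite('pics/top2.png',cv2.resize(p[200:300,370:500],None,fx=6,fy=6,interpolation=cv2.INTER_CUBIC))
p,d,c=cam('scene'); cv2.imwrite('pics/sc2.png',cv2.resize(p[230:400,290:480],None,fx=4,fy=3.5,interpolation=cv2.INTER_CUBIC))
st()
E
```

```text
time: 6.35
tool_pos: [0.5127, -0.1747, 0.0653]
tcp_rot: [1.032, 1.315, -1.034]
wrist_force: [-0.0, 0.6, -1.0]
width: 0.382
t 6.35 pos [ 512.7 -174.7   65.3] yaw 0.2375 toolx [-0.003  0.001 -1.   ] q [-0.374  0.179  2.039  0.     0.926 -0.612] F [-0.   0.6 -1. ] T [-0.03  0.03  0.01] w 0.382
t 6.50 pos [ 514.6 -175.7   67.4] yaw 0.2372 toolx [ 0.002 -0.001 -1.   ] q [-0.375  0.177  2.037  0.     0.926 -0.612] F [-1.   0.8 -1.8] T [0.01 0.   0.03] w 0.384
```

View pics/w5.png

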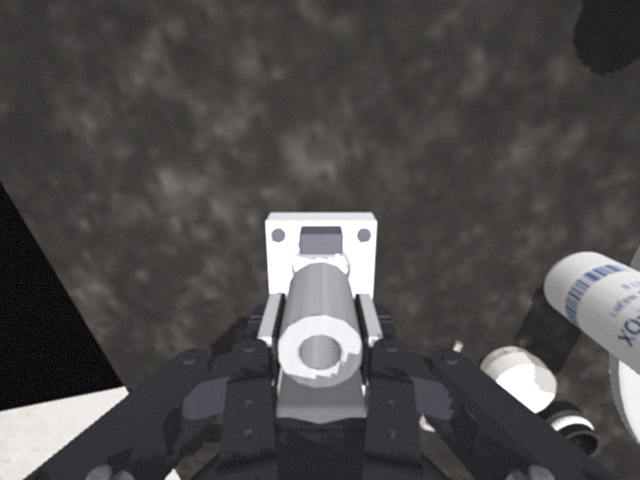

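View pics/sc2.png

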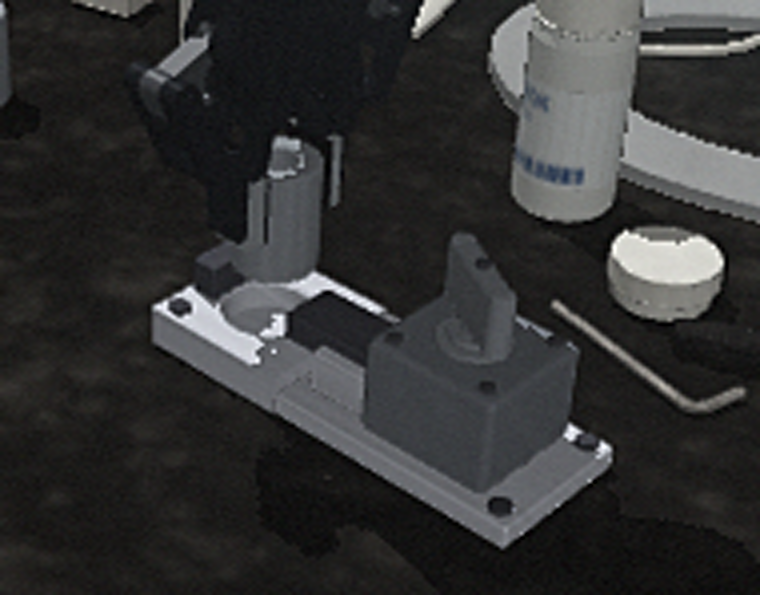

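```bash
cat > rel.py <<'E'
from h import *
def rel(hs,vs=(300,400)):
    z=load('wrist')
    d=z['d'];K=z['K'];v,u=np.mgrid[:480,:640]
    W=np.stack([(u-K[0,2])/K[0,0]*d,(v-K[1,2])/K[1,1]*d,d],-1)@rot(z['o']).T+z['eye']
    t=W[vs[0]:vs[1],270:370].reshape(-1,3); 
    zt=np.median(t[abs(t[:,2]-hs)<.004][:,2])
    t=t[abs(t[:,2]-zt)<.002]*1000
    c0=np.median(t,0); best=[]
    for x in np.arange(-6,6,.25):
      for y in np.arange(-6,6,.25):
        r=np.hypot(t[:,0]-c0[0]-x,t[:,1]-c0[1]-y); best.append(((r<17).sum()-(abs(r-18)<1).sum()-(r<7).sum(),c0[0]+x,c0[1]+y))
    best.sort(); b=np.array(best[-12:]).mean(0); print('sleeve top z',zt,b)
    w=W[190:310,230:410].reshape(-1,3)
    zz=np.median(w[abs(w[:,2]-.02)<.004][:,2]); q=w[abs(w[:,2]-zz)<.002]
    # edges in fixture frame
    a=.235; e1=np.array([np.cos(a),np.sin(a)]); e2=np.array([-np.sin(a),np.cos(a)])
    p1=q[:,:2]@e1*1000; p2=q[:,:2]@e2*1000
    x0,x1=np.percentile(p1,[.3,99.7]); y1=np.percentile(p2,99.7)
    print('block z',zz,'x ext',x1-x0); c=((x0+x1)/2)*e1+(y1-32)*e2
    print('pocket',c); dlt=c-b[1:]; print('needed world',dlt,'fix',dlt@e1,dlt@e2)
E
python3 -c "
from rel import *
rel(.101)
st()
a=load('wrist')['p'][205:400,255:385]; cv2.imwrite('pics/w5c.png',cv2.resize(a,None,fx=3,fy=3,interpolation=cv2.INTER_CUBIC))
"
```

```text
sleeve top z 0.100069120305907 [3687.33333333  512.79107093 -174.77731425]
block z 0.02107008735490297 x ext 63.85025753962702
pocket [ 512.97313618 -175.35880234]
needed world [ 0.18206525 -0.58148809] fix 0.041665644080854464 -0.6078981258708563
t 6.50 pos [ 514.6 -175.7   67.4] yaw 0.2372 toolx [ 0.002 -0.001 -1.   ] q [-0.375  0.177  2.037  0.     0.926 -0.612] F [-1.   0.8 -1.8] T [0.01 0.   0.03] w 0.384
```

View pics/w5c.png

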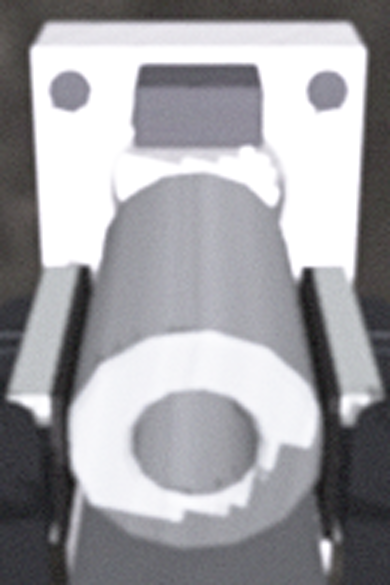

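View pics/top2.png

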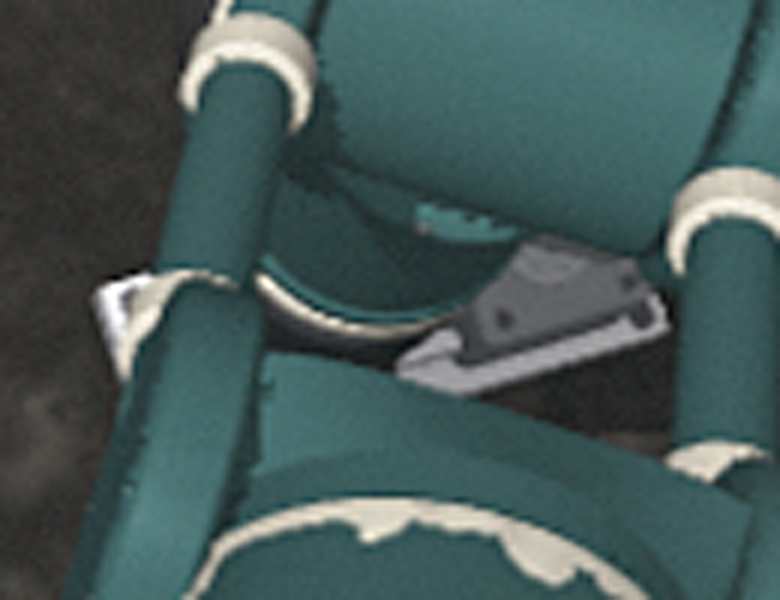

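```bash
python3 -m creep '[[230,[0.1,-0.5,0],0],[230,[0,0,-7],0],[230,[0,0,-7],0],[230,[0,0,-6],0],[230,[0,0,-3],0],[230,[0,0,-3],0],[230,[0,0,0],0],[230,[0,0,0],0]]'; python3 - <<'E'
from rel import *
st()
p,d,c=cam('wrist'); cv2.imwrite('pics/w6.png',cv2.resize(p[200:400,240:400],None,fx=3.7,fy=3,interpolation=cv2.INTER_CUBIC))
st(); rel(.075)
E
```

```text
time: 7.17
tool_pos: [0.5135, -0.1759, 0.0401]
tcp_rot: [1.033, 1.313, -1.033]
wrist_force: [-0.0, -0.3, -0.8]
width: 0.381
t 7.17 pos [ 513.5 -175.9   40.1] yaw 0.2370 toolx [-0.001  0.    -1.   ] q [-0.376  0.215  2.053 -0.     0.875 -0.613] F [-0.  -0.3 -0.8] T [-0.05 -0.   -0.01] w 0.381
t 7.22 pos [ 513.8 -176.    40.5] yaw 0.2369 toolx [-0.  0. -1.] q [-0.376  0.214  2.052 -0.     0.875 -0.613] F [ 0.6  0.3 -1.1] T [-0.01 -0.    0.02] w 0.383
sleeve top z 0.07481404819871545 [3698.25        513.48854952 -175.82898767]
block z 0.0210682952217012 x ext 63.85630203797183
pocket [ 512.96112222 -175.30653767]
needed world [-0.5274273  0.52245  ] fix -0.3912817968768646 0.6308978619513421
```

View pics/w6.png

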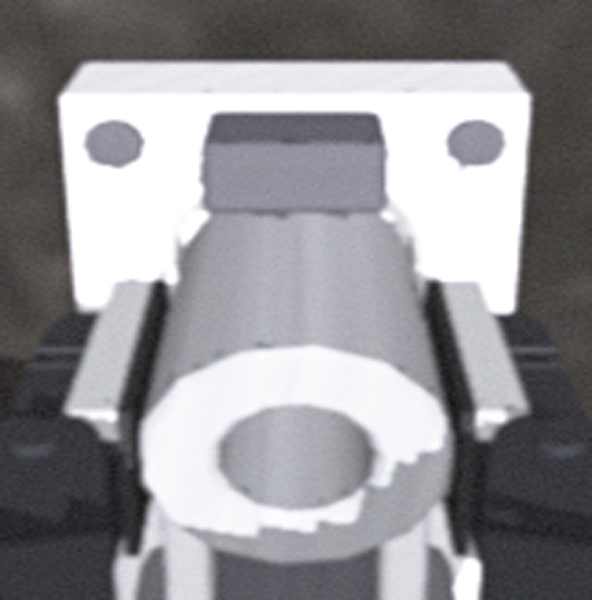

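```bash
python3 -m creep '[[230,[-0.4,0.4,0],0],[230,[0,0,-1.5],0],[230,[0,0,-1.5],0],[230,[0,0,-1.5],0],[230,[0,0,-1.5],0],[230,[0,0,-1.5],0],[230,[0,0,-1.5],0],[230,[0,0,0],0]]'; python3 - <<'E'
from rel import *
st()
p,d,c=cam('wrist'); cv2.imwrite('pics/w7.png',cv2.resize(p[200:400,240:400],None,fx=3.7,fy=3,interpolation=cv2.INTER_CUBIC))
st(); rel(.066)
E
```

```text
time: 7.88
tool_pos: [0.513, -0.1755, 0.0311]
tcp_rot: [1.033, 1.313, -1.033]
wrist_force: [-0.6, 1.0, -2.1]
width: 0.382
t 7.88 pos [ 513.  -175.5   31.1] yaw 0.2370 toolx [-0.001  0.    -1.   ] q [-0.375  0.227  2.058 -0.     0.857 -0.612] F [-0.6  1.  -2.1] T [-0.    0.01 -0.05] w 0.382
t 7.93 pos [ 513.1 -175.5   31.3] yaw 0.2369 toolx [-0.001  0.    -1.   ] q [-0.375  0.226  2.058  0.     0.858 -0.612] F [ 0.2 -0.2 -1.3] T [-0.01  0.01  0.  ] w 0.381
sleeve top z 0.06581674374932106 [3726.          513.12353101 -175.34738627]
block z 0.021081145067581714 x ext 63.847655872942994
pocket [ 512.95392685 -175.29862704]
needed world [-0.16960416  0.04875923] fix -0.15358922893910537 0.08691018958858092
```

```bash
python3 -m creep '[[230,[-0.1,0,-1],0],[230,[0,0,-1],0],[230,[0,0,-1],0],[230,[0,0,-0.7],0],[230,[0,0,-0.5],0],[230,[0,0,-0.3],0],[230,[0,0,0],0],[230,[0,0,0],0]]'; python3 - <<'E'
from rel import *
st()
p,d,c=cam('wrist'); cv2.imwrite('pics/w8.png',cv2.resize(p[200:400,240:400],None,fx=3.7,fy=3,interpolation=cv2.INTER_CUBIC))
st(); rel(.062)
E
```

```text
time: 8.6
tool_pos: [0.5132, -0.1756, 0.0273]
tcp_rot: [1.033, 1.312, -1.033]
wrist_force: [-1.5, 0.1, 2.1]
width: 0.384
t 8.60 pos [ 513.2 -175.6   27.3] yaw 0.2370 toolx [-0.  0. -1.] q [-0.376  0.232  2.06  -0.     0.849 -0.613] F [-1.5  0.1  2.1] T [0.03 0.23 0.04] w 0.384
t 8.65 pos [ 513.2 -175.6   27.3] yaw 0.2370 toolx [-0.  0. -1.] q [-0.376  0.232  2.06  -0.     0.849 -0.613] F [-1.2  0.2  1.4] T [0.11 0.23 0.03] w 0.380
sleeve top z 0.06198193156968482 [3689.25        513.29466864 -175.47471607]
block z 0.021076915929341772 x ext 63.83332242735611
pocket [ 512.9622101  -175.26729393]
needed world [-0.33245854  0.20742214] fix -0.2750239074379237 0.27913164225702997
```

The sleeve top reads 62 mm with a 1 mm bias, so 61 mm as expected when seated, and contact has just been felt. I'll release, rise and look.

```bash
python3 -m creep '[[230,[-0.2,0.2,-0.4],0],[180,[0,0,0],0],[120,[0,0,0],0],[60,[0,0,0],0],[0,[0,0,0],0],[0,[0,0,5],0],[0,[0,0,20],0],[0,[0,0,35],0]]'; python3 -m creep '[[0,[0,0,38],0],[0,[0,0,20],0],[0,[5,-20,0],-0.06],[0,[5,-25,0],-0.1],[0,[5,-25,0],-0.1],[0,[5,-15,0],-0.1],[0,[2,-7,0],-0.1],[0,[0,0,0],-0.1]]'; python3 - <<'E'
from h import *
st()
p,d,c=cam('wrist'); cv2.imwrite('pics/w9.png',p)
z=load('wrist')
d=z['d'];K=z['K'];v,u=np.mgrid[:480,:640]
W=np.stack([(u-K[0,2])/K[0,0]*d,(v-K[1,2])/K[1,1]*d,d],-1)@rot(z['o']).T+z['eye']
w=W[d>0]
t=w[(np.hypot(w[:,0]-.513,w[:,1]+.1753)<.03)&(w[:,2]>.05)]; print('sleeve',len(t),np.median(t[:,2]),cv2.minEnclosingCircle((t[:,:2]*1000).astype(np.float32)))
st()
E
```

```text
time: 9.32
tool_pos: [0.5094, -0.1739, 0.0833]
tcp_rot: [1.032, 1.321, -1.036]
wrist_force: [0.2, -0.3, -0.9]
width: 0.997
time: 9.98
tool_pos: [0.5357, -0.2694, 0.1451]
tcp_rot: [1.448, 1.033, -1.447]
wrist_force: [-0.6, 1.3, -0.2]
width: 1.001
t 9.98 pos [ 535.7 -269.4  145.1] yaw -0.3296 toolx [ 0.001 -0.001 -1.   ] q [-0.507  0.19   1.859 -0.     1.091 -0.178] F [-0.6  1.3 -0.2] T [ 0.    0.03 -0.  ] w 1.001
sleeve 1920 0.061876048431404165 ((513.0908203125, -176.2329864501953), 17.058555603027344)
t 10.03 pos [ 535.3 -268.5  144.9] yaw -0.3336 toolx [ 0. -0. -1.] q [-0.507  0.189  1.86  -0.     1.092 -0.173] F [ 0.   0.2 -0.3] T [0.06 0.   0.05] w 1.002
```

View pics/w9.png

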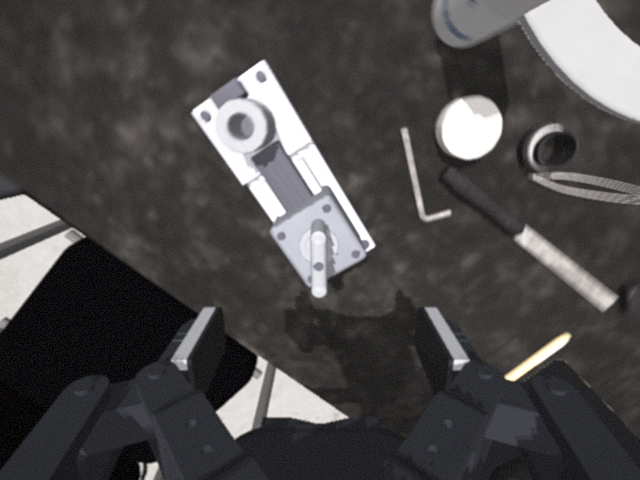

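The sleeve stands in the pocket at (243,126) with its top at about 61 mm, and the wing bar at about (319,262) lies along the finger plane. I'll check the bar's angle and centre.

```bash
cat > bar.py <<'E'
from h import *
def bar():
    z=load('wrist')
    d=z['d'];K=z['K'];v,u=np.mgrid[:480,:640]
    W=np.stack([(u-K[0,2])/K[0,0]*d,(v-K[1,2])/K[1,1]*d,d],-1)@rot(z['o']).T+z['eye']
    w=W[d>0]; t=w[(np.hypot(w[:,0]-.5357,w[:,1]+.2677)<.032)&(abs(w[:,2]-.0985)<.004)]
    print(len(t),np.median(t[:,2]),cv2.minAreaRect((t[:,:2]*1000).astype(np.float32)))
    w=W[d>0]; t=w[(np.hypot(w[:,0]-.513,w[:,1]+.1753)<.03)&(w[:,2]>.05)]
    if len(t)>50: print('sleeve',len(t),np.median(t[:,2]),cv2.minEnclosingCircle((t[:,:2]*1000).astype(np.float32)))
E
python3 -c "
from bar import *
bar()"
```

```text
1042 0.0988250029627307 ((535.4864501953125, -267.7109375), (44.838714599609375, 9.897883415222168), 71.50104522705078)
sleeve 1920 0.061876048431404165 ((513.0908203125, -176.2329864501953), 17.058555603027344)
```

```bash
python3 -m creep '[[0,[0.2,0.9,0],0.01],[0,[0,0,-15],0],[0,[0,0,-20],0],[0,[0,0,-20],0],[0,[0,0,-14],0],[0,[0,0,-6],0],[0,[0,0,0],0],[0,[0,0,0],0]]'; python3 - <<'E'
from h import *
st()
E
```

```text
time: 10.7
tool_pos: [0.5354, -0.2662, 0.0699]
tcp_rot: [1.435, 1.046, -1.435]
wrist_force: [0.2, 0.1, 0.1]
width: 0.998
t 10.70 pos [ 535.4 -266.2   69.9] yaw -0.3112 toolx [-0.  0. -1.] q [-0.503  0.269  1.917  0.     0.956 -0.192] F [0.2 0.1 0.1] T [ 0.    0.   -0.02] w 0.998
```

```bash
python3 -m creep '[[0,[0.2,-1.3,0],-0.012],[100,[0,0,0],0],[160,[0,0,0],0],[200,[0,0,0],0],[225,[0,0,0],0],[240,[0,0,0],0],[255,[0,0,0],0],[255,[0,0,0],0]]' 50; python3 - <<'E'
from h import *
st()
p,d,c=cam('wrist'); cv2.imwrite('pics/w10.png',p)
E
```

```text
time: 11.37
tool_pos: [0.5355, -0.2678, 0.0698]
tcp_rot: [1.444, 1.038, -1.444]
wrist_force: [-1.1, -0.1, 2.7]
width: 0.107
t 11.37 pos [ 535.5 -267.8   69.8] yaw -0.3249 toolx [ 0. -0. -1.] q [-0.505  0.27   1.916 -0.     0.956 -0.18 ] F [-1.1 -0.1  2.7] T [0.03 0.08 0.03] w 0.107
```

View pics/w10.png

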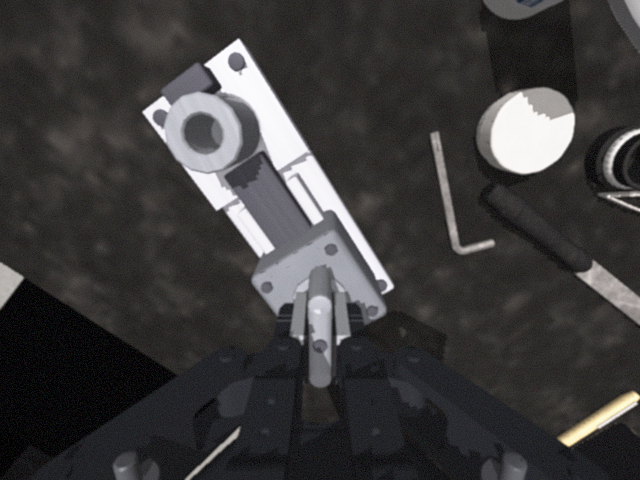

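The bar is gripped at (319,340). Turning clockwise now.

```bash
python3 -m creep '[[255,[0,0,0],-0.05],[255,[0,0,0],-0.08],[255,[0,0,0],-0.1],[255,[0,0,0],-0.1],[255,[0,0,0],-0.1],[255,[0,0,0],-0.1],[255,[0,0,0],-0.1],[255,[0,0,0],-0.1]]'; python3 -c "
from h import *
st()"
```

```text
time: 12.08
tool_pos: [0.5354, -0.2677, 0.0699]
tcp_rot: [1.934, 0.506, -1.935]
wrist_force: [-1.4, 1.2, 2.6]
width: 0.11
t 12.08 pos [ 535.4 -267.7   69.9] yaw -1.0597 toolx [-0.  0. -1.] q [-0.505  0.27   1.916  0.     0.956  0.554] F [-1.4  1.2  2.6] T [0.08 0.13 0.11] w 0.110
```

```bash
python3 -m creep '[[255,[0,0,0],-0.04],[255,[0,0,0],-0.04],[255,[0,0,0],-0.04],[255,[0,0,0],-0.04],[255,[0,0,0],-0.04],[255,[0,0,0],-0.03],[255,[0,0,0],0],[255,[0,0,0],0]]'; python3 -c "
from h import *
st()"
```

```text
time: 12.75
tool_pos: [0.5354, -0.2677, 0.0699]
tcp_rot: [2.068, 0.298, -2.068]
wrist_force: [-0.6, 0.4, 3.2]
width: 0.107
t 12.75 pos [ 535.4 -267.7   69.9] yaw -1.2844 toolx [-0.  0. -1.] q [-0.505  0.27   1.916  0.     0.956  0.779] F [-0.6  0.4  3.2] T [ 0.15  0.21 -0.03] w 0.107
```

```bash
python3 -m creep '[[255,[0,0,0],-0.015],[255,[0,0,0],-0.015],[255,[0,0,0],-0.015],[255,[0,0,0],-0.01],[255,[0,0,0],-0.01],[255,[0,0,0],0],[255,[0,0,0],0],[255,[0,0,0],0]]'; python3 -c "
from h import *
st()"; python3 -m creep '[[255,[0,0,0],-0.01],[255,[0,0,0],-0.01],[255,[0,0,0],-0.01],[255,[0,0,0],-0.01],[255,[0,0,0],0],[255,[0,0,0],0],[255,[0,0,0],0],[255,[0,0,0],0]]'; python3 -c "
from h import *
st()"
```

```text
time: 13.42
tool_pos: [0.5354, -0.2677, 0.0698]
tcp_rot: [2.104, 0.234, -2.105]
wrist_force: [-2.4, 2.1, 5.6]
width: 0.11
t 13.42 pos [ 535.4 -267.7   69.8] yaw -1.3495 toolx [-0. -0. -1.] q [-0.505  0.27   1.916 -0.     0.956  0.844] F [-2.4  2.1  5.6] T [0.31 0.41 0.31] w 0.110
time: 14.08
tool_pos: [0.5354, -0.2677, 0.0699]
tcp_rot: [2.125, 0.195, -2.126]
wrist_force: [-2.8, 2.2, 5.2]
width: 0.113
t 14.08 pos [ 535.4 -267.7   69.9] yaw -1.3874 toolx [-0.    -0.001 -1.   ] q [-5.050e-01  2.700e-01  1.916e+00 -1.000e-03  9.560e-01  8.830e-01] F [-2.8  2.2  5.2] T [0.33 0.35 1.01] w 0.113
```

Torque about z climbed to 1.0 N·m just past the predicted stop angle, so the screw is seated. I'll check by picture before backing off.

```bash
python3 - <<'E'
from bar import *
p,d,c=cam('wrist'); cv2.imwrite('pics/w11.png',p); bar(); st()
E
```

```text
2907 0.0989426012419296 ((536.1900024414062, -267.6383361816406), (35.254478454589844, 34.96012496948242), 58.546600341796875)
sleeve 3496 0.06151077789116695 ((513.2947998046875, -175.57933044433594), 17.521535873413086)
t 14.13 pos [ 535.4 -267.7   69.9] yaw -1.3874 toolx [-0.    -0.001 -1.   ] q [-5.050e-01  2.700e-01  1.916e+00 -1.000e-03  9.560e-01  8.830e-01] F [-1.2  1.   6.1] T [0.4  0.38 0.99] w 0.106
```

View pics/w11.png

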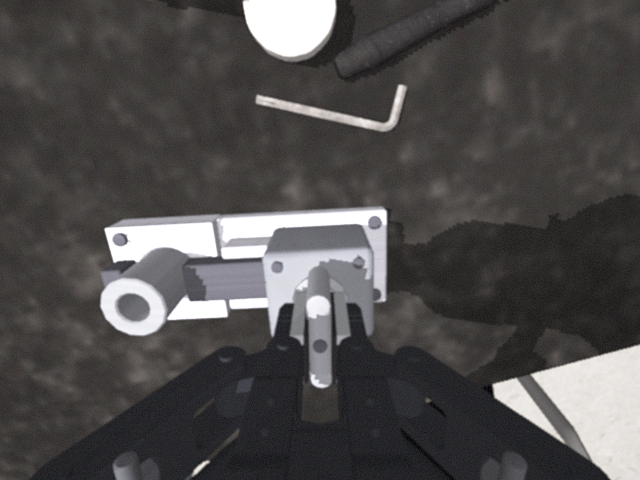

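```bash
python3 -m creep '[[255,[0,0,0],0.05],[255,[0,0,0],0.08],[255,[0,0,0],0.1],[255,[0,0,0],0.1],[255,[0,0,0],0.1],[255,[0,0,0],0.1],[255,[0,0,0],0.1],[255,[0,0,0],0.1]]'; python3 -m creep '[[255,[0,0,0],0.1],[255,[0,0,0],0.1],[255,[0,0,0],0.1],[255,[0,0,0],0.1],[255,[0,0,0],0.1],[255,[0,0,0],0.1],[255,[0,0,0],0.05],[255,[0,0,0],0]]';  python3 -c "
from h import *
st()"
```

```text
time: 14.8
tool_pos: [0.5355, -0.2678, 0.0698]
tcp_rot: [1.674, 0.824, -1.674]
wrist_force: [-1.2, 1.7, 4.4]
width: 0.105
time: 15.47
tool_pos: [0.5356, -0.2678, 0.0699]
tcp_rot: [1.216, 1.205, -1.216]
wrist_force: [-0.8, 2.4, 4.7]
width: 0.11
t 15.47 pos [ 535.6 -267.8   69.9] yaw -0.0093 toolx [ 0. -0. -1.] q [-0.505  0.27   1.916  0.     0.956 -0.496] F [-0.8  2.4  4.7] T [0.2  0.26 0.1 ] w 0.110
```

```bash
python3 -m creep '[[255,[0,0,0],0.06],[255,[0,0,0],0.06],[255,[0,0,0],0.06],[255,[0,0,0],0.04],[255,[0,0,0],0.025],[255,[0,0,0],0],[255,[0,0,0],0],[255,[0,0,0],0]]';  python3 - <<'E'
from bar import *
st()
p,d,c=cam('wrist'); cv2.imwrite('pics/w12.png',p); bar()
p,d,c=cam('top'); cv2.imwrite('pics/top3.png',p)
p,d,c=cam('scene'); cv2.imwrite('pics/sc3.png',p)
st()
E
```

```text
time: 16.13
tool_pos: [0.5356, -0.2678, 0.0698]
tcp_rot: [1.036, 1.31, -1.036]
wrist_force: [-2.0, 1.0, 5.8]
width: 0.106
t 16.13 pos [ 535.6 -267.8   69.8] yaw 0.2334 toolx [ 0. -0. -1.] q [-0.505  0.27   1.916 -0.     0.956 -0.739] F [-2.   1.   5.8] T [0.26 0.32 0.07] w 0.106
2933 0.09883644344978741 ((535.6385498046875, -267.4857482910156), (34.71405029296875, 35.02775955200195), 58.85462188720703)
sleeve 4308 0.0619359449858891 ((512.8558349609375, -174.60968017578125), 16.916505813598633)
t 16.28 pos [ 535.6 -267.9   69.8] yaw 0.2333 toolx [ 0. -0. -1.] q [-0.505  0.27   1.916 -0.     0.956 -0.739] F [-1.6  1.4  5.6] T [0.23 0.31 0.03] w 0.110
```

View pics/w12.png

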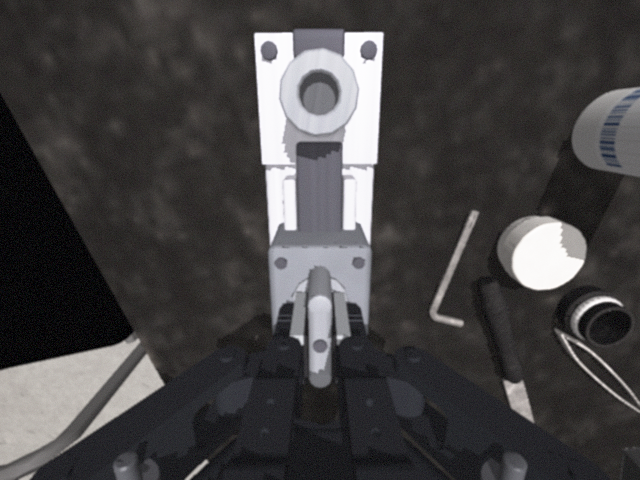

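View pics/sc3.png

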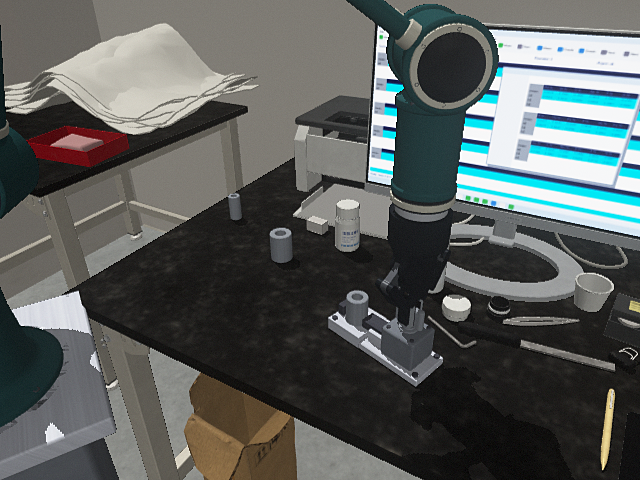

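The bar lies along the fixture's length (vertical at column 319, the same as the fixture). The sleeve at (319,90) stands upright with its top at about 61 mm, and the other objects look unmoved. Handing in.

```bash
python3 -c "
from h import *
finish_job(); st()"
```

```text
the job is handed in; nothing more can be done
the job is handed in; nothing more can be done
```

The 34 mm sleeve is in the pocket and released. The thumbscrew was seated and then backed off a quarter turn, and the gripper was still holding it when I handed the job in at about 16.3 s.

- **Sleeve:** It stands upright and fully down. Its top read 61.9 mm with a camera bias of about 1 mm, against the expected 61 mm, and the reading had not changed after the screw work.
- **Thumbscrew:** I turned it about 1.01 rad clockwise to the stop. Torque then rose from about 0.1 to 1.0 N·m, which put the stop at a gripper angle of about -1.338 rad, as predicted from the fixture's pose.
- **Back-off:** The gripper angle finished at +0.233 rad, 1.571 rad from that stop. The wing bar lies along the fixture's length in the last wrist picture. That angle comes from the gripper alone, because the fingers hid the bar from my depth measurement, so I would trust it to about 0.02 rad.
- **Other objects:** The other two sleeves, the bottle, the steel block and the hex key look unmoved in the final pictures. I judged that by eye rather than measuring them again.

The force readings I took stayed below 10 N. Arm position readings scattered by 1–2 mm, so I lined the sleeve up with the pocket in the wrist camera image instead.

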